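# Dip-check a drained product tank

## Robot

A 7-joint arm with a two-finger parallel gripper is mounted at the origin on a cart in front of the work surface, level with it; the furniture and walls round the work are solid. World frame = base frame: x ahead of the robot, y to its left, z up, the work surface at z = 0. Lengths are in m, angles in degrees, forces in N, time in s.
With the tool pointing down it reaches from about 0.425 to 1.025 m from the base axis. Payload 3.6 kg.
Tool frame: the origin (TCP) lies on the centre line of the jaws, within the pads' length; the fingertips stand 17 mm ahead of it and the grasp point (between the pads) lies 2 mm behind it; z points along the fingers, y is the direction in which the jaws open and shut (so a half turn about z gives the same grasp; the last joint's range is limited). The gripper opens to 85 mm and grips with 20 to 120 N. Pads are 22 mm wide; open, the fingers measure 114 mm over their backs; the gripper's body (76 mm by 85 mm) begins 54 mm behind the grasp point. The pads swing forward as they close: fully open they stand 13 mm farther back than shut.
Start: joints at [61.221, 33.873, 2.773, 92.16, -1.908, 54.013, -1.931], TCP at [0.288, -0.665, 0.248] pointing down, gripper open.
Joint ranges: [-153.93, 153.93], [-27.13, 128.08], [-72.61, 78.16], [10.71, 143.7], [-87.88, 267.88], [4.46, 118.87], [-176.78, 176.78]. Speed limits (degrees/s): [147.25, 147.25, 180, 180, 180, 180, 180].

## Interface

Orientations are given as [roll, pitch, yaw] about the fixed x, y, z axes, in that order (R = Rz(yaw) Ry(pitch) Rx(roll)).
In Python, from bench import manip gives the robot as it stands.
- The arm moves only by the tool play_rows, never from a script. Its argument "deltas" is a list of rows, each a list of 6 numbers: the shift along the tool's x, y, z in mm, then the turn, a rotation vector about the tool's x, y, z in degrees. A call has 1 to 10 rows; each row shifts and turns the commanded pose from where the row before left it, along the tool's axes as they then stand; what a row does not reach is not made up. A row lasts 1/10 s, in which the tool goes at most 50 mm and 8.59 degrees, less where a joint would pass 70% of its speed; a pose out of reach is approached as far as the arm can. A call is refused whole if a number of a shift passes 50 or a number of a turn 8.59, either way. A call with a gripper value outside its range is refused whole. "claw" is the opening in per cent of the stroke, from 0 (shut) to 100 (fully open), set as the call begins (left out, the last holds). The fingers move at their own pace and stop on an object; "force" is the grip in N (left out, the last holds). Time passes only in rows, so rows that do not move let the fingers close. It gives the time, the measured TCP pose, the force and the opening at its end, in the units of the state.
- manip.state(): the state, without advancing time (a new reading comes with each control period).
- manip.capture(name): name is "side" or "top"; returns the picture (384x512x3 uint8, red, green, blue); there is no depth.
- manip.get_calibration(name): a dict with "mtx" (3x3 intrinsics, pixels), "extrinsics" (4x4, takes a point from camera to world coordinates). Camera axes: x right, y up, looking along -z (the intrinsics and any distortion apply to the point x, -y, -z); pixel columns grow to the right and rows downward; lengths in m; the calibration is good to about 2 mm. A picture is of the moment at which its call begins. get_calibration takes no time and is no camera call.
- manip.job_done(): hands the job in, once; it reports no verdict.
Trained networks look in the newest picture that a camera, given by its name, has taken for a name from the list of things; names that differ only in an ending like _2 or _b are one class to them, and where a whole thing is asked for, a point or a joint stands for the part that bears it (a point fixed in the world has none). Each returns a list of dicts, best first, with "conf" (0 to 1); they miss things now and then, are a little off and sometimes report something else, mostly with a low value. They report only what shows in the picture. A call takes as long as a camera call. They do not tell look-alikes from the thing itself.
- manip.recognise(camera, query): "at" ([x, y, z] in m, in the coordinates of the camera as it stood for that picture, good to about 4 mm: the middle of the surface that is visible of it).
- manip.regions_of(camera, query): "mask" (384x512 bool, what is visible of it).
The state is a dict: "clock": time; "joints": joint angles; "joint_velocities": joint speeds; "joint_torque": joint torques, N m; "tool_pos": TCP position; "ee_rot": TCP orientation; "force": force on the tool from outside, world axes, zero at the start; "ft_torque": the same for the moment, N m; "gripper_width": finger opening in m.
Only numpy, scipy, OpenCV 4.12 (cv2) and the standard library are available. Lean on these libraries where they do the work, as an engineer would, in place of code of your own. Each camera call takes 0.05 s, during which the arm holds its last target. There are 200 camera calls.

## Task

The small steel tank has been drained for a product change and must be dip-checked. Swing the dust cover on its lid fully aside from the dip slot, then take the dip gauge out of its stand and lower the blade through the slot until its cross stop sits down on the port. Draw the gauge out again, turn it so that the blade lies level with one of its flat graduated faces up, and finish while still holding it like that in the gripper, raised well above the height of the tank; leave the other things on the bench where they are.

Things in the scene. Friction and masses are not known exactly. Their poses are not given: they have to be found in the camera images.
- tank: fixed lidded steel tank, left or right of the middle: 170 (x) x 150 (y) mm, lid top at z 105 mm; brass tap reaching 36 mm out on its -x side, bar handles 26 mm out on its y sides. Origin: centre of the underside, z up. On the lid: an aluminium dip port, 48 (x) x 104 (y) mm, top at z 120 mm, and a black filling cap, 40 mm across, top at z 118 mm, on the -x part
- dip_port (a point): centre of the dip slot's mouth in the port's top face, above the tank's centre, z 120 mm; axes as the tank's. The slot is 27 mm along y, 7 mm along x, with a 2.5 mm bevel round its mouth, and goes straight down into the hollow tank (free depth 106 mm)
- cover (a joint): angle of the flat steel dust cover (32 mm wide, top 5 mm above the port's) on an upright pivot pin 45 mm to the slot centre's -y side (tank axes). 0: over the slot, pointing to the tank's +y; grows as the free end swings towards the tank's +x (clockwise from above), stop at 1.62. Stays where left (0.04 N m friction); slot clear beyond 1.15. Starts at 0 to 0.25
- cover_knob (a point): middle of the black upright knob near the cover's free end: 17 mm across, top 30 mm above the port's top; this point is 18 mm above the port's top (z 138 mm) and 79 mm from the pivot pin. Push it sideways or pinch it from above
- stand: fixed gauge stand, left or right of the middle: grey foot plate 100 (x) x 110 (y) x 12 mm with an upright flat steel sheath whose flanged mouth (30 x 50 mm) is at z 120 mm. Origin: centre of the foot's underside, z up; the mouth's slot, 29 mm along y and 9 mm along x, is straight above it
- dip_gauge: loose gauge, 0.11 kg, upright in the stand, cross stop on its mouth. Origin: centre of the stop's underside; z towards the handle, x square to the blade's flat faces, y across its width. Blade 24 (y) x 4 (x) mm, reaching 100 mm to -z, graduated on both faces; stop 40 (y) x 22 x 6 mm; black handle 28 (y) x 18 (x) mm, z 6 to 72 mm. A half turn about z makes no difference
- handle_mid (a point): middle of the gauge's handle, on its axis 46 mm above the gauge's origin; grip here from above across the 28 mm (gauge y)
- blade_tip (a point): lower end of the gauge's blade, 100 mm from the gauge's origin along its -z
- funnel: bystander: steel funnel standing mouth down, 95 mm across, 86 mm high, origin centre of its underside
- tape_roll: bystander: roll of tan tape lying flat, 94 mm across, 24 mm high, origin centre of its underside
- lotion_bottle_8: bystander: amber bottle, 58 mm across, 143 mm high, at the back near the press, origin centre of its underside
- tamper: bystander: beech-handled jar tamper, 42 mm across, 83 mm high, at the left, origin centre of its underside
- marker_pen: bystander: black-capped white marker lying at the right, 120 x 16 mm, origin centre of its underside
Not all that is in view belongs to the job. Of the things that look like the dip_gauge, the smaller one is meant.

How it is judged (in metres and radians):
On the way, in this order (a step that is already met when the one before it is completed fails the run):
1. the dust cover is swung clear of the dip slot (at least 1.15 rad) (value of joint cover above 1.15 rad), for 0.2 s.
2. the gauge's blade is in the dip slot with its cross stop down on the port (within 4 mm) (z of dip_gauge in the frame of dip_port below 0.004 m and horizontal distance between dip_gauge and dip_port below 0.006 m and angle between the z axis of dip_gauge and the z axis of dip_port, either way round below 0.1 rad and horizontal distance between blade_tip and dip_port below 0.012 m), for 0.2 s.
At the end, for the whole second after the job is handed in: after the dip, the gauge is held still in the fingers, touching neither tank nor stand, a flat graduated face up and the blade level within 20 degrees, its cross stop and blade tip both more than 180 mm above the table (the tank's highest part, the cover's knob, is at 150 mm) ((angle between dip_gauge's own x axis and vertical below 0.35 rad or angle between dip_gauge's own x axis and vertical above 2.79 rad) and height (world z) of each of dip_gauge, blade_tip above 0.18 m and contact force between dip_gauge and the fingers above 2 N and contact force between dip_gauge and tank below 0.1 N and contact force between dip_gauge and stand below 0.1 N and linear speed of dip_gauge below 0.05 m/s); the arm keeps its last pose, push and grip.
It fails at once if a bystander is moved by more than 30 mm (distance of any of funnel, tape_roll, lotion_bottle_8, tamper, marker_pen from where it was at the start of the episode above 0.03 m).
It also fails if it takes over 72 s, if anything falls off the work surface, if the arm or the gripper's body presses on something with over 40 N, if the wrist force passes 120 N, or if a joint passes its speed limit or range.

## Working session

There is one attempt and no reset: what is moved stays moved. The work goes in short steps, Python scripts to look and compute and a tool call to move; the robot and the scene stay as the last step left them, time stands still between calls to the robot, and variables do not carry over. Pictures are saved under pics/ and viewed, about 8 in all and at most 12, crops included, and the job is handed in when it is done.

Besides the shell and the picture viewer there is one more tool, called after ">>>" by a JSON object that holds its "op" and its "data", one argument or row to a line. play_rows: Moves the arm, as the interface text tells. Its arguments: {"type":"object","properties":{"deltas":{"type":"array"},"claw":{"type":"number"},"force":{"type":"number"}},"required":["deltas"]}

```bash
mkdir -p pics
cat > h.py <<'E'
import numpy as np, cv2
from bench import manip
from scipy.spatial.transform import Rotation as R
def cap(c,name=None):
    im=manip.capture(c)
    if name: cv2.imwrite(f'pics/{name}.png',im[:,:,::-1])
    return im
def cal(c):
    k=manip.get_calibration(c); return np.array(k['mtx']),np.array(k['extrinsics']),k
def w(c,p):
    _,E,_=cal(c); return (E@np.r_[p,1])[:3]
def ray(c,u,v,z):
    K,E,_=cal(c); d=np.linalg.inv(K)@[u,v,1]; d=E[:3,:3]@[d[0],-d[1],-d[2]]; o=E[:3,3]
    return o+d*(z-o[2])/d[2]
def proj(c,P):
    K,E,_=cal(c); p=np.linalg.inv(E)@np.r_[P,1]; q=K@[p[0],-p[1],-p[2]]; return q[:2]/q[2]
E
python3 - <<'E'
from h import *
a=cap('side','s0');b=cap('top','t0')
cv2.imwrite('pics/both.png',cv2.resize(np.vstack([a,b])[:,:,::-1],(512,768)))
for c in('side','top'):
    K,E,k=cal(c);print(c,K.round(1).tolist(),E.round(3).tolist(),[x for x in k])
    for q in ['tank','cover_knob','stand','dip_gauge','handle_mid','funnel','tape_roll','lotion_bottle_8','tamper','marker_pen']:
        print(q,[(w(c,d['at']).round(3).tolist(),round(d['conf'],2),proj(c,w(c,d['at'])).round().tolist()) for d in manip.recognise(c,q)])
print(manip.state())
E
```

```text
side [[410.6, 0.0, 257.3], [0.0, 410.6, 197.5], [0.0, 0.0, 1.0]] [[0.972, 0.062, -0.225, 0.218], [-0.232, 0.356, -0.905, -1.239], [0.024, 0.932, 0.361, 0.62], [0.0, 0.0, 0.0, 1.0]] ['mtx', 'extrinsics']
tank [([0.54, 0.14, 0.095], 0.74, [252.0, 191.0])]
cover_knob [([0.539, 0.211, 0.128], 0.66, [248.0, 177.0])]
stand [([0.503, -0.195, 0.008], 0.81, [264.0, 258.0]), ([0.54, 0.141, 0.095], 0.54, [252.0, 191.0])]
dip_gauge [([0.504, -0.19, 0.154], 0.66, [265.0, 212.0]), ([0.624, -0.233, 0.136], 0.66, [309.0, 221.0]), ([0.612, -0.035, 0.021], 0.44, [284.0, 228.0])]
handle_mid [([0.62, -0.232, 0.137], 0.96, [308.0, 221.0]), ([0.504, -0.189, 0.156], 0.63, [265.0, 211.0])]
funnel [([0.615, -0.032, 0.022], 0.81, [284.0, 228.0]), ([0.506, -0.191, 0.157], 0.19, [266.0, 212.0])]
tape_roll [([0.459, -0.033, 0.012], 0.73, [239.0, 234.0])]
lotion_bottle_8 [([0.684, 0.023, 0.073], 0.57, [299.0, 206.0])]
tamper []
marker_pen [([0.412, -0.411, 0.012], 0.76, [250.0, 303.0])]
top [[485.4, 0.0, 255.4], [0.0, 485.4, 187.0], [0.0, 0.0, 1.0]] [[0.05, 0.883, -0.467, -0.278], [-0.999, 0.042, -0.028, -0.023],
[... 744 characters left out ...]
r_pen []
{'clock': 1.1, 'joints': array([61.22002994, 33.87344434,  2.77437285, 92.16092235, -1.90624814,
       54.01161477, -1.93080637]), 'joint_velocities': array([-0.03984956,  0.04663283,  0.04037866, -0.09209444, -0.07167699,
        0.01028985,  0.05422841]), 'joint_torque': array([-6.53574480e-04, -5.48658407e+01,  1.54608294e+00, -1.98539811e+01,
        9.38833487e-03,  1.58309103e-03,  1.41467254e-06]), 'tool_pos': array([ 0.28818237, -0.66526697,  0.24829644]), 'ee_rot': array([1.79999620e+02, 3.57767262e-03, 2.34247065e+01]), 'force': array([-0.86034818,  0.51619766,  0.37616331]), 'ft_torque': array([-0.01205757,  0.0297592 ,  0.03343688]), 'gripper_width': 0.0852704303684338}
```

View pics/s0.png

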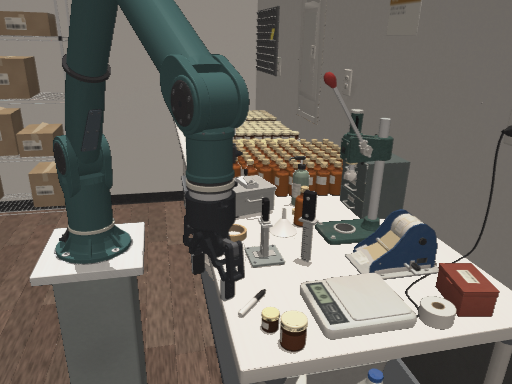

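View pics/t0.png

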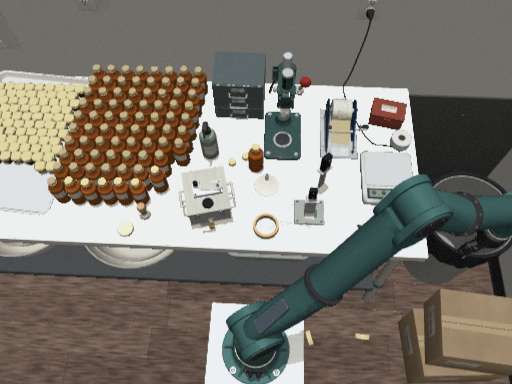

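The side view shows the stand with a gauge at about (265,235) and a larger look-alike at (308,225). In the top view the tank is at (207,195), the stand at (309,205) and the big one at (322,175). I'll check both in close crops.

Run:
```python
import cv2,numpy as np
s=cv2.imread('pics/s0.png');t=cv2.imread('pics/t0.png')
f=lambda im,x,y,ww,hh,o:cv2.resize(im[y:y+hh,x:x+ww],o,interpolation=cv2.INTER_CUBIC)
a=np.hstack([f(s,225,165,100,75,(400,300)),f(s,225,195,100,75,(400,300))])
b=np.hstack([f(t,165,155,80,60,(400,300)),f(t,280,145,100,75,(400,300))])
cv2.imwrite('pics/c0.png',np.vstack([a,b]))
```

```text
(no output)
```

View pics/c0.png

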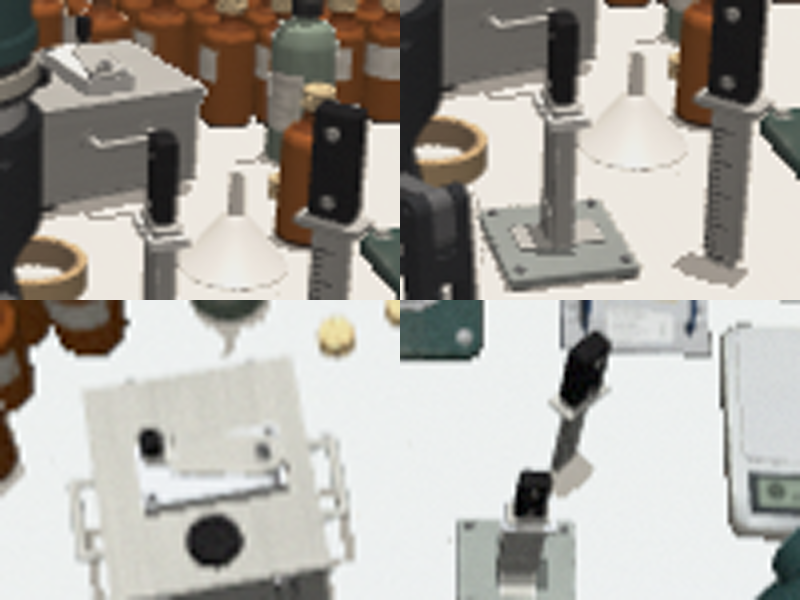

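```bash
cat > fit.py <<'E'
from h import *
from scipy.ndimage import map_coordinates
from scipy.optimize import differential_evolution, minimize
def rect(a,b,z,n=40):
    t=np.linspace(-.5,.5,n); o=np.ones(n)/2; S=[]
    for s in(-1,1):
        S+= [np.c_[t*a,s*o*b,0*t+z,0*t,0*t+s,0*t], np.c_[s*o*a,t*b,0*t+z,0*t+s,0*t,0*t]]
    return np.vstack(S)
def P(c,X):
    K,E,_=cal(c); p=(X-E[:3,3])@E[:3,:3]; return np.c_[-p[:,0]/p[:,2]*K[0,0]+K[0,2], p[:,1]/p[:,2]*K[1,1]+K[1,2]]
def score(c,G,M,q):
    x,y,a=q; Z=R.from_euler('z',a).as_matrix()
    X=M[:,:3]@Z.T+[x,y,0]; N=M[:,3:]@Z.T
    u=P(c,X); n=P(c,X+N*.002)-u; n/=np.linalg.norm(n,axis=1)[:,None]
    g=[map_coordinates(k,[u[:,1],u[:,0]],order=1,mode='nearest') for k in G]
    d=np.abs(g[0]*n[:,0]+g[1]*n[:,1]); return np.mean(np.minimum(d,60))
def grads(im,s):
    f=cv2.GaussianBlur(cv2.cvtColor(im,cv2.COLOR_RGB2GRAY).astype(float),(0,0),s)
    return cv2.Sobel(f,cv2.CV_64F,1,0,scale=.25),cv2.Sobel(f,cv2.CV_64F,0,1,scale=.25)
def fit(ims,M,q0,d=.02,da=.35):
    G={c:grads(im,.8) for c,im in ims.items()}
    f=lambda q:-sum(score(c,G[c],M[c] if isinstance(M,dict) else M,q) for c in G)
    r=differential_evolution(f,[(q0[0]-d,q0[0]+d),(q0[1]-d,q0[1]+d),(q0[2]-da,q0[2]+da)],seed=1,popsize=25,maxiter=80)
    return r.x,-r.fun
E
cat > m.py <<'E'
from fit import *
ims={c:cv2.imread(f'pics/{c[0]}0.png')[:,:,::-1].copy() for c in('side','top')}
lid=rect(.17,.15,.105);port=rect(.048,.104,.12)
foot=rect(.1,.11,.012);mouth=rect(.03,.05,.12)
kn=ray('top',195.2,183,.150);pv=ray('top',218,185.4,.125);cp=ray('top',208,203,.118)
print('knob',kn.round(3),'pin',pv.round(3),'cap',cp.round(3),'foot',ray('top',309,212,.012).round(3))
print('handle top', ray('top',280+533/4,145+ (475-300)/4,.192).round(3))
for nm,M,q in(('tank',np.vstack([lid,port]),(.53,.17,.12)),('stand',np.vstack([foot,mouth]),(.50,-.18,0.0))):
    for cs in(['top'],['side'],['top','side']):
        x,s=fit({c:ims[c] for c in cs},M,q,.04);print(nm,cs,x[:2].round(4),np.degrees(x[2]).round(2),round(s,1))
    o=ims['top'].copy()
E
python3 m.py
```

```text
knob [0.532 0.241 0.15 ] pin [0.539 0.162 0.125] cap [0.47  0.192 0.118] foot [ 0.502 -0.177  0.012]
handle top [ 0.523 -0.517  0.192]
tank ['top'] [0.535  0.1821] 12.06 22.7Traceback (most recent call last):
    calc_energies = list(
        self._mapwrapper(self.func, parameters_pop[0:S])
    )
    return self.f(x, *self.args)
           ~~~~~~^^^^^^^^^^^^^^^
  File "fit.py", line 22, in <lambda>
    f=lambda q:-sum(score(c,G[c],M[c] if isinstance(M,dict) else M,q) for c in G)
                ~~~^^^^^^^^^^^^^^^^^^^^^^^^^^^^^^^^^^^^^^^^^^^^^^^^^^^^^^^^^^^^^^
  File "fit.py", line 22, in <genexpr>
    f=lambda q:-sum(score(c,G[c],M[c] if isinstance(M,dict) else M,q) for c in G)
                    ~~~~~^^^^^^^^^^^^^^^^^^^^^^^^^^^^^^^^^^^^^^^^^^^^
  File "fit.py", line 14, in score
    u=P(c,X); n=P(c,X+N*.002)-u; n/=np.linalg.norm(n,axis=1)[:,None]
                ~^^^^^^^^^^^^
  File "fit.py", line 10, in P
    K,E,_=cal(c); p=(X-E[:3,3])@E[:3,:3]; return np.c_[-p[:,0]/p[:,2]*K[0,0]+K[0,2], p[:,1]/p[:,2]*K[1,1]+K[1,2]]
          ~~~^^^
  File "h.py", line 9, in cal
    k=manip.get_calibration(c); return np.array(k['mtx']),np.array(k['extrinsics']),k
ValueError: time passes only in moves, steps and waits

The above exception was the direct cause of the following exception:

Traceback (most recent call last):
  File "m.py", line 10, in <module>
    x,s=fit({c:ims[c] for c in cs},M,q,.04);print(nm,cs,x[:2].round(4),np.degrees(x[2]).round(2),round(s,1))
        ~~~^^^^^^^^^^^^^^^^^^^^^^^^^^^^^^^^
  File "fit.py", line 23, in fit
    r=differential_evolution(f,[(q0[0]-d,q0[0]+d),(q0[1]-d,q0[1]+d),(q0[2]-da,q0[2]+da)],seed=1,popsize=25,maxiter=80)
RuntimeError: The map-like callable must be of the form f(func, iterable), returning a sequence of numbers the same length as 'iterable'
```

```bash
sed -i 's/^def cal(c):/import functools\n@functools.lru_cache\ndef cal(c):/' h.py; sed -i 's/280+533\/4/280+133\/4/; s/    o=ims.*//' m.py
cat >> m.py <<'E'
    o=cv2.resize(ims['top'][150:240,160:350],None,fx=4,fy=4,interpolation=cv2.INTER_CUBIC) if nm=='tank' else o
    Z=R.from_euler('z',x[2]).as_matrix(); u=(P('top',M[:,:3]@Z.T+[x[0],x[1],0])-[160,150]+.5)*4
    for p in u: cv2.circle(o,tuple(int(k) for k in p),1,(255,0,0),-1)
cv2.imwrite('pics/ov.png',o[:,:,::-1])
E
python3 m.py
```

```text
knob [0.532 0.241 0.15 ] pin [0.539 0.162 0.125] cap [0.47  0.192 0.118] foot [ 0.502 -0.177  0.012]
handle top [ 0.506 -0.175  0.192]
tank ['top'] [0.535  0.1821] 12.06 22.7
tank ['side'] [0.5332 0.2087] 4.86 29.5
tank ['top', 'side'] [0.5295 0.2059] 13.51 49.6
stand ['top'] [ 0.5025 -0.173 ] 2.34 35.7
stand ['side'] [ 0.5028 -0.1936] -1.36 40.6
stand ['top', 'side'] [ 0.5028 -0.1756] 1.43 68.7
```

View pics/ov.png

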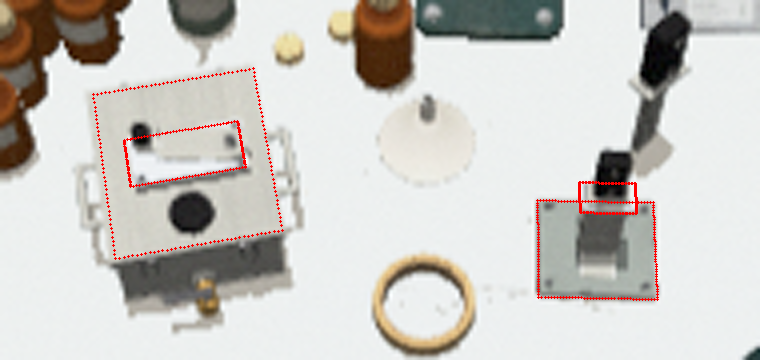

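The gauge in the stand (side px 265,212) is the smaller one, so that's the target. The big look-alike at side px 309,221 has to be avoided. The overlay fits the tank and the stand in the top view, and the pin and knob distances agree with the sizes given. The side camera disagrees by about 20 mm in y, which I'll check against the gripper.

```bash
cat > go.py <<'E'
import sys
from h import *
# usage: go.py x y z yaw  -> tool-frame shift (mm) and turn about tool (deg) from present pose; pointing down
s=manip.state(); T=R.from_euler('xyz',s['ee_rot'],degrees=True)
a=[float(k) for k in sys.argv[1:5]]
d=T.inv().apply(np.array(a[:3])-s['tool_pos'])*1000
G=R.from_euler('xyz',[180,0,a[3]],degrees=True)
print('shift',d.round(1),'turn',np.degrees((T.inv()*G).as_rotvec()).round(2),'clock',s['clock'],'F',s['force'].round(1),'w',round(s['gripper_width'],4))
E
python3 go.py 0.532 0.241 0.30 95
```

```text
shift [ 584.  -734.6  -51.7] turn [ -0.     0.   -71.58] clock 1.1 F [-0.9  0.5  0.4] w 0.0853
```

>>> {"op": "play_rows", "data": {
  "deltas": [
    [25,-32,-10,0,0,0],
    [29,-36,-10,0,0,0],
    [29,-36,-10,0,0,0],
    [29,-36,-10,0,0,0],
    [29,-36,-10,0,0,0],
    [29,-36,0,0,0,0],
    [29,-36,0,0,0,0],
    [29,-36,0,0,0,0],
    [29,-36,0,0,0,0],
    [29,-36,0,0,0,0]
  ]
}}

```text
clock: 2.1
tool_pos: [0.4094, -0.2232, 0.2987]
ee_rot: [179.9, -0.0, 23.4]
force: [0.5, -0.6, 0.4]
gripper_width: 0.0858
```

>>> {"op": "play_rows", "data": {
  "deltas": [
    [29,-36,0,0,0,0],
    [29,-36,0,0,0,0],
    [29,-36,0,0,0,0],
    [29,-36,0,0,0,0],
    [29,-36,0,0,0,0],
    [29,-36,0,0,0,0],
    [29,-36,0,0,0,0],
    [29,-36,0,0,0,0],
    [29,-36,0,0,0,0],
    [29,-36,0,0,0,0]
  ]
}}

```text
clock: 3.1
tool_pos: [0.5325, 0.2225, 0.2986]
ee_rot: [180.0, -0.0, 23.4]
force: [1.2, 1.2, 0.4]
gripper_width: 0.0857
```

>>> {"op": "play_rows", "data": {
  "deltas": [
    [0,0,0,0,0,-8],
    [0,0,0,0,0,-8],
    [0,0,0,0,0,-8],
    [0,0,0,0,0,-8],
    [0,0,0,0,0,-8],
    [0,0,0,0,0,-8],
    [0,0,0,0,0,-8],
    [0,0,0,0,0,-8],
    [0,0,0,0,0,-7.6],
    [0,0,0,0,0,0]
  ],
  "claw": 45
}}

```text
clock: 4.1
tool_pos: [0.5322, 0.2205, 0.2983]
ee_rot: [-180.0, -0.0, 95.0]
force: [0.4, -0.3, 0.7]
gripper_width: 0.0386
```

```bash
python3 go.py 0.532 0.241 0.25 95
python3 - <<'E'
from h import *
a=cap('side','s1');b=cap('top','t1');s=manip.state();print(s['tool_pos'],s['ee_rot'],s['joints'].round(1))
T=R.from_euler('xyz',s['ee_rot'],degrees=True)
tip=s['tool_pos']+T.apply([0,0,.017]);print(manip.state()['gripper_width'])
o=[]
for c,im in(('side',a),('top',b)):
    u=proj(c,tip);x,y=[int(k) for k in u];im=im.copy()
    f=cv2.resize(im[y-40:y+40,x-50:x+50],(400,320),interpolation=cv2.INTER_CUBIC)
    for q in([0,0.02,.017],[0,-.02,.017],[0,0,.017]):
        k=(proj(c,s['tool_pos']+T.apply(q))-[x-50,y-40]+.5)*4; cv2.circle(f,tuple(int(i) for i in k),2,(255,0,0),-1)
    k=(proj(c,[.532,.241,.15])-[x-50,y-40]+.5)*4; cv2.circle(f,tuple(int(i) for i in k),2,(0,0,255),-1)
    o.append(f)
cv2.imwrite('pics/c1.png',np.hstack(o)[:,:,::-1])
E
```

```text
shift [20.5  1.6 48.3] turn [-0.   -0.01 -0.01] clock 4.1 F [ 0.4 -0.3  0.7] w 0.0386
[0.53221558 0.22047702 0.29831667] [ 1.79997625e+02 -7.95292050e-04  9.48390097e+01] [ -2.   22.8 -33.4 107.8  15.3  53.8 -37.6]
0.038632546247339694
```

View pics/c1.png

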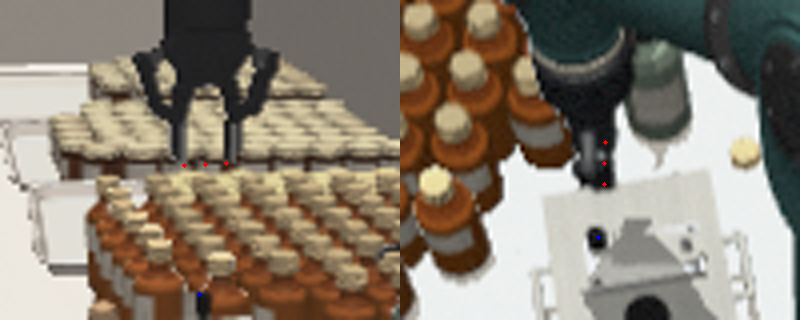

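>>> {"op": "play_rows", "data": {
  "deltas": [
    [10,1,0,0,0,0],
    [10.5,0.6,0,0,0,0],
    [0,0,30,0,0,0],
    [0,0,30,0,0,0],
    [0,0,30,0,0,0],
    [0,0,30,0,0,0],
    [0,0,20,0,0,0],
    [0,0,10,0,0,0],
    [0,0,0,0,0,0]
  ]
}}

```text
clock: 5.1
tool_pos: [0.5311, 0.242, 0.1472]
ee_rot: [-179.9, 0.0, 95.1]
force: [-0.0, 0.3, 0.4]
gripper_width: 0.0384
```

>>> {"op": "play_rows", "data": {
  "deltas": [
    [0,0,0,0,0,0],
    [0,0,0,0,0,0],
    [0,0,0,0,0,0],
    [0,0,0,0,0,0]
  ],
  "claw": 26,
  "force": 20
}}

```text
clock: 5.5
tool_pos: [0.5327, 0.2417, 0.1493]
ee_rot: [179.9, -0.1, 95.0]
force: [0.4, -0.3, -0.0]
gripper_width: 0.0222
```

```bash
python3 go.py 0.532 0.241 0.148 95
python3 - <<'E'
from h import *
a=cap('side');b=cap('top')
o=[]
for c,im in(('side',a),('top',b)):
    x,y=[int(k) for k in proj(c,[.53,.22,.15])]
    o.append(cv2.resize(im[y-30:y+30,x-40:x+40],(400,300),interpolation=cv2.INTER_CUBIC))
cv2.imwrite('pics/c2.png',np.hstack(o)[:,:,::-1])
E
```

```text
shift [-0.6 -0.7  1.3] turn [ 0.12 -0.05  0.01] clock 5.5 F [ 0.4 -0.3 -0. ] w 0.0222
```

View pics/c2.png

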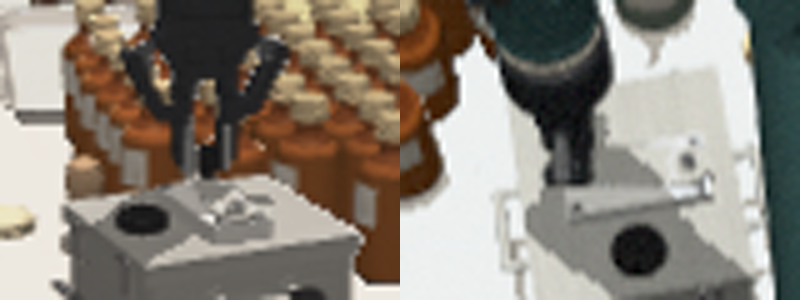

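>>> {"op": "play_rows", "data": {
  "deltas": [
    [-0.8,11,0,0,0,8],
    [-0.8,11,0,0,0,8],
    [-0.8,11,0,0,0,8],
    [-0.8,11,0,0,0,8],
    [-0.8,11,0,0,0,8]
  ]
}}

```text
clock: 6.1
tool_pos: [0.584, 0.2277, 0.1483]
ee_rot: [-179.9, -0.0, 54.7]
force: [-0.3, 0.4, 0.3]
gripper_width: 0.0221
```

>>> {"op": "play_rows", "data": {
  "deltas": [
    [-0.8,11,0,0,0,8],
    [-0.8,11,0,0,0,8],
    [-0.8,11,0,0,0,8],
    [-0.8,11,0,0,0,8],
    [-0.8,11,0,0,0,8],
    [0,0,0,0,0,0],
    [0,0,0,0,0,0]
  ]
}}

```text
clock: 6.8
tool_pos: [0.6146, 0.1829, 0.1482]
ee_rot: [-180.0, 0.0, 15.2]
force: [0.4, 0.5, -1.1]
gripper_width: 0.0221
```

>>> {"op": "play_rows", "data": {
  "deltas": [
    [0,0,-10,0,0,0],
    [0,0,-25,0,0,0],
    [0,0,-40,0,0,0],
    [0,0,-40,0,0,0],
    [0,0,-40,0,0,0],
    [0,0,0,0,0,0]
  ]
}}

```text
clock: 7.4
tool_pos: [0.6183, 0.185, 0.311]
ee_rot: [-179.9, -0.8, 15.2]
force: [1.1, 0.4, 0.6]
gripper_width: 0.0222
```

```bash
python3 go.py 0.503 -0.1756 0.30 1.5
python3 - <<'E'
from h import *
b=cap('top','t2')
E
```

```text
shift [-205.7  317.9    7.7] turn [-0.18 -0.75 13.66] clock 7.4 F [1.1 0.4 0.6] w 0.0222
```

>>> {"op": "play_rows", "data": {
  "deltas": [
    [-20,30,0,0,0,0],
    [-26,40,0,0,0,0],
    [-26,40,0,0,0,0],
    [-26,40,0,0,0,0],
    [-26,40,0,0,0,0],
    [-26,40,0,0,0,0],
    [-26,40,0,0,0,0],
    [-30,48,0,0,0,0],
    [0,0,0,0,0,7],
    [0,0,0,0,0,6.7]
  ],
  "claw": 100
}}

```text
clock: 8.45
tool_pos: [0.4984, -0.1734, 0.3023]
ee_rot: [-180.0, 0.1, 0.8]
force: [0.4, 1.4, -0.5]
gripper_width: 0.0855
```

```bash
cat > m2.py <<'E'
from fit import *
b=cap('top','t3');a=cap('side','s3')
lid=rect(.17,.15,.105);port=rect(.048,.104,.12);slot=rect(.007,.027,.12)
x,s=fit({'top':b},np.vstack([lid,port]),(.5295,.2059,.235),.02,.1);print('tank top',x[:2].round(4),np.degrees(x[2]).round(2))
y,s=fit({'side':a},np.vstack([lid,port]),(.5295,.2059,.235),.02,.1);print('tank side',y[:2].round(4),np.degrees(y[2]).round(2))
y,s=fit({'side':a,'top':b},np.vstack([lid,port]),(.5295,.2059,.235),.02,.1);print('tank both',y[:2].round(4),np.degrees(y[2]).round(2))
o=[]
for c,im in(('side',a),('top',b)):
    u0=np.array([int(k) for k in proj(c,[.53,.205,.11])])-[35,32]
    f=cv2.resize(im[u0[1]:u0[1]+75,u0[0]:u0[0]+75],(600,600),interpolation=cv2.INTER_CUBIC)[:600]
    Z=R.from_euler('z',y[2]).as_matrix()
    for M in(lid,port,slot):
        for p in (P(c,M[:,:3]@Z.T+[y[0],y[1],0])-u0+.5)*8: cv2.circle(f,tuple(int(k) for k in p),1,(255,0,0),-1)
    o.append(cv2.resize(f,(400,400)))
cv2.imwrite('pics/ov2.png',np.hstack(o)[:,:,::-1])
E
python3 go.py 0.503 -0.1756 0.164 1.5;python3 m2.py
```

```text
shift [  4.9   2.3 138.3] turn [-0.02  0.15 -0.67] clock 8.45 F [ 0.4  1.4 -0.5] w 0.0855
tank top [0.529  0.2076] 13.76
tank side [0.531  0.2059] 8.86
tank both [0.5292 0.2072] 13.21
```

View pics/ov2.png

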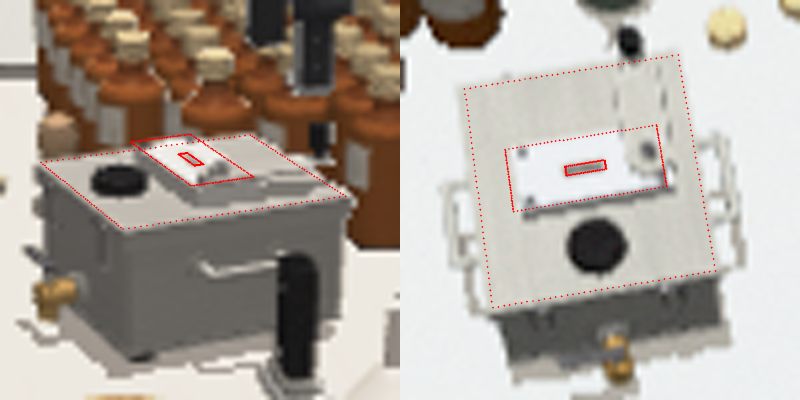

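The cover is fully aside. The slot is visible at about (585,167) in the right-hand crop, and the model outline sits on it. Next I grasp the gauge.

>>> {"op": "play_rows", "data": {
  "deltas": [
    [4.9,2.3,20,0,0,-0.7],
    [0,0,30,0,0,0],
    [0,0,30,0,0,0],
    [0,0,30,0,0,0],
    [0,0,20,0,0,0],
    [0,0,8,0,0,0],
    [0,0,0,0,0,0]
  ]
}}

```text
clock: 9.25
tool_pos: [0.5046, -0.1727, 0.1641]
ee_rot: [-179.9, 0.2, 2.2]
force: [-1.0, 0.4, 0.1]
gripper_width: 0.0853
```

>>> {"op": "play_rows", "data": {
  "deltas": [
    [0,0,0,0,0,0],
    [0,0,0,0,0,0],
    [0,0,0,0,0,0],
    [0,0,0,0,0,0],
    [0,0,0,0,0,0],
    [0,0,0,0,0,0],
    [0,0,0,0,0,0],
    [0,0,0,0,0,0]
  ],
  "claw": 0,
  "force": 60
}}

```text
clock: 10.05
tool_pos: [0.506, -0.1739, 0.1661]
ee_rot: [180.0, -0.1, 2.0]
force: [-1.2, -0.2, 5.7]
gripper_width: 0.0272
```

```bash
python3 go.py 0.503 -0.1756 0.164 1.5
```

```text
shift [-3.   1.6  2.1] turn [ 0.03 -0.08  0.52] clock 10.05 F [-1.2 -0.2  5.7] w 0.0272
```

>>> {"op": "play_rows", "data": {
  "deltas": [
    [0,0,-5,0,0,0],
    [0,0,-15,0,0,0],
    [0,0,-30,0,0,0],
    [0,0,-35,0,0,0],
    [0,0,-35,0,0,0],
    [0,0,-30,0,0,0],
    [0,0,-15,0,0,0],
    [0,0,0,0,0,0],
    [0,0,0,0,0,0]
  ]
}}

```text
clock: 10.95
tool_pos: [0.5046, -0.1733, 0.3295]
ee_rot: [-180.0, 0.1, 2.0]
force: [0.3, 0.6, -2.4]
gripper_width: 0.0272
```

```bash
python3 - <<'E'
from h import *
p=np.array([manip.state()['tool_pos'] for _ in range(3)]);print(p)
b=cap('top','t4');a=cap('side','s4');s=manip.state();print(s['tool_pos'],s['ee_rot'])
T=R.from_euler('xyz',s['ee_rot'],degrees=True);o=[]
for c,im in(('side',a),('top',b)):
    u0=np.array([int(k) for k in proj(c,s['tool_pos']-[0,0,.09])])-[40,40]
    f=cv2.resize(im[u0[1]:u0[1]+80,u0[0]:u0[0]+80],(400,400),interpolation=cv2.INTER_CUBIC)
    for q in([0,.012,.144],[0,-.012,.144],[0,.012,.05],[0,-.012,.05],[0,.02,.044],[0,-.02,.044]):
        k=(proj(c,s['tool_pos']+T.apply(q))-u0+.5)*5; cv2.circle(f,tuple(int(i) for i in k),1,(255,0,0),-1)
    o.append(f)
cv2.imwrite('pics/c4.png',np.hstack(o)[:,:,::-1])
E
python3 go.py .5292 .2072 .33 13.3
```

```text
[[ 0.50455574 -0.17334985  0.32953041]
 [ 0.50455574 -0.17334985  0.32953041]
 [ 0.50455574 -0.17334985  0.32953041]]
[ 0.50411744 -0.17321949  0.32857108] [-179.93978537    0.20168618    2.03325577]
shift [  38.6 -379.3   -1.2] turn [ -0.08   0.2  -11.27] clock 11.05 F [-0.5 -0.6 -1.3] w 0.0275
```

View pics/c4.png

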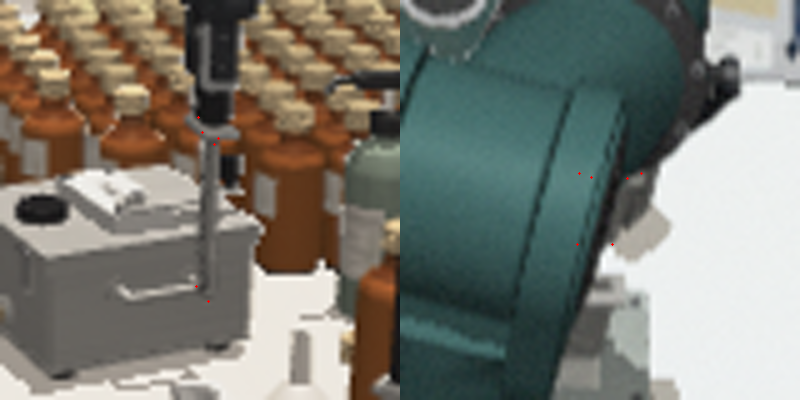

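The gauge is in the gripper, and in the side crop the blade is straight with its tip at (205,297). Next I go over the slot.

>>> {"op": "play_rows", "data": {
  "deltas": [
    [2,-20,0,0,0,0],
    [4,-40,0,0,0,-2.3],
    [4,-40,0,0,0,-2.3],
    [4,-40,0,0,0,-2.3],
    [4,-40,0,0,0,-2.3],
    [4,-40,0,0,0,-2.1],
    [4,-40,0,0,0,0],
    [4,-40,0,0,0,0],
    [4,-40,0,0,0,0],
    [0,0,0,0,0,0]
  ]
}}

```text
clock: 12.05
tool_pos: [0.4853, 0.1737, 0.3291]
ee_rot: [-179.8, 0.1, 13.9]
force: [-0.5, -0.1, -1.6]
gripper_width: 0.0275
```

```bash
python3 go.py .531 .209 .29 13.3
```

```text
shift [ 52.9 -23.   39.1] turn [-0.24  0.1   0.64] clock 12.05 F [-0.5 -0.1 -1.6] w 0.0275
```

>>> {"op": "play_rows", "data": {
  "deltas": [
    [20,-8,0,0,0,0.5],
    [20,-9,0,0,0,0],
    [13,-6,0,0,0,0],
    [0,0,20,0,0,0],
    [0,0,20,0,0,0],
    [0,0,9,0,0,0],
    [0,0,0,0,0,0],
    [0,0,0,0,0,0],
    [0,0,0,0,0,0]
  ]
}}

```text
clock: 12.95
tool_pos: [0.5346, 0.2012, 0.2823]
ee_rot: [-180.0, -0.1, 12.8]
force: [0.3, 0.2, -0.6]
gripper_width: 0.0275
```

```bash
python3 - <<'E'
from h import *
b=cap('top','t5');a=cap('side','s5');P=[];Q=[]
for i in range(4):
    s=manip.state();P.append(s['tool_pos']);Q.append(s['ee_rot']);cap('top')
p=np.mean(P,0);print(np.array(P).round(4),np.array(Q).round(1))
T=R.from_euler('xyz',Q[-1],degrees=True);o=[]
Z=R.from_euler('z',13.3,degrees=True)
for c,im in(('side',a),('top',b)):
    u0=np.array([int(k) for k in proj(c,[.5292,.2072,.135])])-[25,25]
    f=cv2.resize(im[u0[1]:u0[1]+50,u0[0]:u0[0]+50],(400,400),interpolation=cv2.INTER_CUBIC)
    for q in([0,.012,.145],[0,-.012,.145]):
        k=(proj(c,p+T.apply(q))-u0+.5)*8; cv2.circle(f,tuple(int(i) for i in k),2,(255,0,0),-1)
    for q in([.0035,.0135,.12],[.0035,-.0135,.12],[-.0035,.0135,.12],[-.0035,-.0135,.12]):
        k=(proj(c,[.5292,.2072,0]+Z.apply(q))-u0+.5)*8; cv2.circle(f,tuple(int(i) for i in k),2,(0,0,255),-1)
    o.append(f)
cv2.imwrite('pics/c5.png',np.hstack(o)[:,:,::-1])
E
python3 go.py .531 .209 .28 13.3
```

```text
[[0.5345 0.2012 0.2823]
 [0.5344 0.2012 0.2822]
 [0.5343 0.2011 0.2821]
 [0.5342 0.2011 0.2819]] [[-1.80e+02 -1.00e-01  1.28e+01]
 [-1.80e+02 -1.00e-01  1.28e+01]
 [-1.80e+02 -1.00e-01  1.28e+01]
 [-1.80e+02 -1.00e-01  1.28e+01]]
shift [-1.3 -8.4  1.8] turn [-0.01 -0.05 -0.48] clock 13.25 F [ 0.2  0.  -0.8] w 0.0274
```

View pics/c5.png

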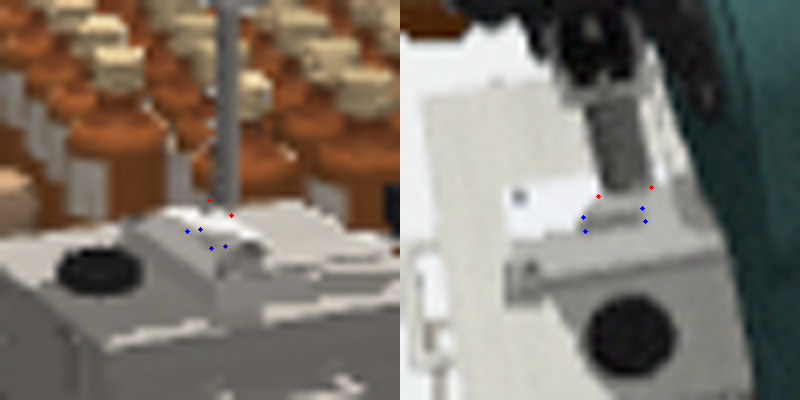

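The blade tip is at (622,195) in the right-hand crop, about 7 mm to the −y side of the slot. I'll correct that and then lower gently, watching the force.

>>> {"op": "play_rows", "data": {
  "deltas": [
    [-1.2,-4,0,0,0,-0.5],
    [-1.3,-3.7,0,0,0,0],
    [0,0,0,0,0,0],
    [0,0,0,0,0,0],
    [0,0,5,0,0,0],
    [0,0,4,0,0,0],
    [0,0,0,0,0,0]
  ]
}}

```text
clock: 13.95
tool_pos: [0.5292, 0.2074, 0.2713]
ee_rot: [180.0, 0.1, 13.3]
force: [0.2, 0.1, -1.1]
gripper_width: 0.027
```

Run:
```python
from h import *
b=cap('top','t6');a=cap('side','s6');P=[]
s=manip.state();print(s['tool_pos'],s['ee_rot'],s['force'])
p=s['tool_pos'];T=R.from_euler('xyz',s['ee_rot'],degrees=True);o=[]
Z=R.from_euler('z',13.3,degrees=True)
for c,im in(('side',a),('top',b)):
    u0=np.array([int(k) for k in proj(c,[.5292,.2072,.125])])-[16,18]
    f=cv2.resize(im[u0[1]:u0[1]+32,u0[0]:u0[0]+32],(400,400),interpolation=cv2.INTER_CUBIC)
    for q in([0,.012,.145],[0,-.012,.145]):
        k=(proj(c,p+T.apply(q))-u0+.5)*12.5; cv2.circle(f,tuple(int(i) for i in k),2,(255,0,0),-1)
    for q in([.0035,.0135,.12],[.0035,-.0135,.12],[-.0035,.0135,.12],[-.0035,-.0135,.12]):
        k=(proj(c,[.5292,.2072,0]+Z.apply(q))-u0+.5)*12.5; cv2.circle(f,tuple(int(i) for i in k),2,(0,0,255),-1)
    o.append(f)
cv2.imwrite('pics/c6.png',np.hstack(o)[:,:,::-1])
```

```text
[0.52965242 0.20770214 0.27193838] [1.79989724e+02 4.14348026e-02 1.33129587e+01] [ 0.04738028  0.27908944 -0.62757882]
```

View pics/c6.png

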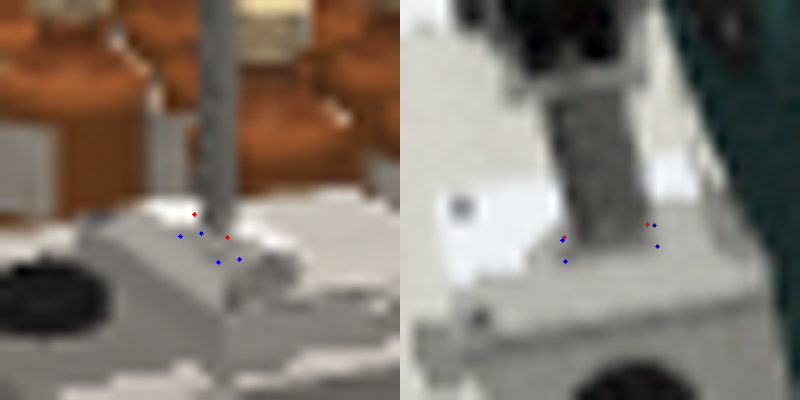

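>>> {"op": "play_rows", "data": {
  "deltas": [
    [0,0,3,0,0,0],
    [0,0,2,0,0,0],
    [0,0,2,0,0,0],
    [0,0,2,0,0,0],
    [0,0,0,0,0,0]
  ]
}}

```text
clock: 14.55
tool_pos: [0.5295, 0.2078, 0.2629]
ee_rot: [180.0, 0.0, 13.3]
force: [0.7, 0.4, -1.8]
gripper_width: 0.0271
```

>>> {"op": "play_rows", "data": {
  "deltas": [
    [0,0,1.5,0,0,0],
    [0,0,1.5,0,0,0],
    [0,0,0,0,0,0]
  ]
}}

```text
clock: 14.85
tool_pos: [0.5296, 0.2078, 0.2601]
ee_rot: [180.0, 0.0, 13.3]
force: [0.6, -0.1, -1.5]
gripper_width: 0.027
```

>>> {"op": "play_rows", "data": {
  "deltas": [
    [0,0,1.5,0,0,0],
    [0,0,1.5,0,0,0],
    [0,0,0,0,0,0]
  ]
}}

```text
clock: 15.15
tool_pos: [0.5299, 0.2085, 0.2573]
ee_rot: [-179.9, -0.0, 13.3]
force: [0.8, 0.9, -1.0]
gripper_width: 0.0276
```

The tip is now about 8 mm below the mouth with no contact force, so the blade is in the slot.

>>> {"op": "play_rows", "data": {
  "deltas": [
    [0,0,4,0,0,0],
    [0,0,8,0,0,0],
    [0,0,8,0,0,0],
    [0,0,8,0,0,0],
    [0,0,8,0,0,0],
    [0,0,0,0,0,0]
  ]
}}

```text
clock: 15.75
tool_pos: [0.529, 0.2081, 0.2197]
ee_rot: [-180.0, 0.1, 13.4]
force: [-0.4, 3.1, -2.6]
gripper_width: 0.0271
```

>>> {"op": "play_rows", "data": {
  "deltas": [
    [0,0,8,0,0,0],
    [0,0,10,0,0,0],
    [0,0,10,0,0,0],
    [0,0,10,0,0,0],
    [0,0,8,0,0,0],
    [0,0,0,0,0,0]
  ]
}}

```text
clock: 16.35
tool_pos: [0.529, 0.2078, 0.1737]
ee_rot: [180.0, 0.1, 13.3]
force: [-0.8, 2.5, -3.1]
gripper_width: 0.0271
```

Small side force only. About 9 mm remain, so I'll seat it slowly until the upward force shows.

>>> {"op": "play_rows", "data": {
  "deltas": [
    [0,0,2,0,0,0],
    [0,0,2,0,0,0],
    [0,0,2,0,0,0],
    [0,0,1,0,0,0],
    [0,0,0,0,0,0]
  ]
}}

```text
clock: 16.85
tool_pos: [0.53, 0.208, 0.1684]
ee_rot: [-180.0, -0.0, 13.3]
force: [-0.3, 2.2, -1.1]
gripper_width: 0.0274
```

>>> {"op": "play_rows", "data": {
  "deltas": [
    [0,0,1,0,0,0],
    [0,0,1,0,0,0],
    [0,0,0,0,0,0]
  ]
}}

```text
clock: 17.15
tool_pos: [0.5299, 0.2079, 0.1663]
ee_rot: [-180.0, -0.0, 13.3]
force: [-0.5, 1.8, -0.3]
gripper_width: 0.0276
```

>>> {"op": "play_rows", "data": {
  "deltas": [
    [0,0,1,0,0,0],
    [0,0,1,0,0,0],
    [0,0,0,0,0,0],
    [0,0,0,0,0,0]
  ]
}}

```text
clock: 17.55
tool_pos: [0.5301, 0.2079, 0.1661]
ee_rot: [180.0, -0.0, 13.3]
force: [-3.6, 1.7, 12.2]
gripper_width: 0.0271
```

>>> {"op": "play_rows", "data": {
  "deltas": [
    [0,0,1,0,0,0],
    [0,0,0,0,0,0],
    [0,0,0,0,0,0]
  ]
}}

```text
clock: 17.85
tool_pos: [0.5301, 0.2079, 0.166]
ee_rot: [180.0, -0.0, 13.3]
force: [-4.5, 0.7, 18.8]
gripper_width: 0.0273
```

It's seated: 19 N upward, with TCP z equal to the height it had in the stand. Next I draw it out.

>>> {"op": "play_rows", "data": {
  "deltas": [
    [0,0,0,0,0,0],
    [0,0,0,0,0,0],
    [0,0,-4,0,0,0],
    [0,0,-10,0,0,0],
    [0,0,-15,0,0,0],
    [0,0,-15,0,0,0],
    [0,0,-15,0,0,0],
    [0,0,-20,0,0,0],
    [0,0,-20,0,0,0],
    [0,0,-20,0,0,0]
  ]
}}

```text
clock: 18.85
tool_pos: [0.5292, 0.2064, 0.2826]
ee_rot: [179.9, 0.1, 13.3]
force: [-0.5, -0.3, -0.7]
gripper_width: 0.0271
```

>>> {"op": "play_rows", "data": {
  "deltas": [
    [0,0,-25,0,0,0],
    [0,0,-30,0,0,0],
    [0,0,-30,0,0,0],
    [0,0,-30,0,0,0],
    [0,0,-30,0,0,0],
    [0,0,-20,0,0,0],
    [0,0,0,0,0,0]
  ]
}}

```text
clock: 19.55
tool_pos: [0.5311, 0.207, 0.4504]
ee_rot: [180.0, -0.3, 13.2]
force: [0.7, 0.5, -1.6]
gripper_width: 0.0271
```

```bash
python3 -c "
from h import *
s=manip.state();print(s['joints'].round(1),s['force'])"
```

```text
[ -16.9   12.5  -11.1   97.9    2.7   69.5 -105.5] [ 0.73510805  0.48751262 -1.59063367]
```

The dip is done. To lay the blade level I'll turn the tool about z until the jaw axis points along the arm, then tilt the tool sideways to point right, which keeps the wrist clear of the press.

>>> {"op": "play_rows", "data": {
  "deltas": [
    [0,0,-5,0,0,-8],
    [0,0,-5,0,0,-8],
    [0,0,-5,0,0,-8],
    [0,0,-5,0,0,-8],
    [0,0,0,0,0,-8],
    [0,0,0,0,0,-8],
    [0,0,0,0,0,-8],
    [0,0,0,0,0,-8],
    [0,0,0,0,0,-8],
    [0,0,0,0,0,-8]
  ]
}}

```text
clock: 20.55
tool_pos: [0.5291, 0.2062, 0.4649]
ee_rot: [-179.8, 0.2, 93.6]
force: [0.3, -0.3, -1.0]
gripper_width: 0.0274
```

>>> {"op": "play_rows", "data": {
  "deltas": [
    [0,0,0,0,0,-8],
    [0,0,0,0,0,-8],
    [0,0,0,0,0,0],
    [0,0,0,0,-5,0],
    [0,0,0,0,-5,0],
    [0,0,0,0,-5,0],
    [0,0,0,0,-5,0],
    [0,0,0,0,0,0]
  ]
}}

```text
clock: 21.35
tool_pos: [0.5279, 0.2103, 0.4652]
ee_rot: [-179.8, 20.0, 109.6]
force: [0.4, 0.4, -1.3]
gripper_width: 0.0273
```

```bash
python3 -c "
from h import *
s=manip.state();print(s['joints'].round(1),s['force'])"
```

```text
[-17.1  14.7 -24.1  96.2  24.9  79.2 -28. ] [ 0.36795117  0.42508216 -1.30417202]
```

>>> {"op": "play_rows", "data": {
  "deltas": [
    [0,0,0,0,-5,0],
    [0,0,0,0,-5,0],
    [0,0,0,0,-5,0],
    [0,0,0,0,-5,0],
    [0,0,0,0,-5,0],
    [0,0,0,0,-5,0],
    [0,0,0,0,0,0]
  ]
}}

```text
clock: 22.05
tool_pos: [0.5289, 0.2085, 0.4644]
ee_rot: [-179.6, 49.9, 109.7]
force: [0.1, 0.9, -2.2]
gripper_width: 0.0274
```

>>> {"op": "play_rows", "data": {
  "deltas": [
    [0,0,0,0,-5,0],
    [0,0,0,0,-5,0],
    [0,0,0,0,-5,0],
    [0,0,0,0,-5,0],
    [0,0,0,0,-5,0],
    [0,0,0,0,-5,0],
    [0,0,0,0,-5,0],
    [0,0,0,0,-3,0],
    [0,0,0,0,0,0],
    [0,0,0,0,0,0]
  ]
}}

```text
clock: 23.05
tool_pos: [0.5302, 0.207, 0.4674]
ee_rot: [179.0, 87.9, 108.2]
force: [0.9, -0.3, -1.4]
gripper_width: 0.0272
```

Run:
```python
from h import *
a=cap('side','s7');b=cap('top','t7')
s=manip.state();T=R.from_euler('xyz',s['ee_rot'],degrees=True)
print(s['joints'].round(1),s['joint_velocities'].round(2),s['force'])
print('gauge x vs vertical deg',np.degrees(np.arccos(T.as_matrix()[2,0])),'origin',s['tool_pos']+T.apply([0,0,.045]),'tip',s['tool_pos']+T.apply([0,0,.145]))
o=[]
for c,im in(('side',a),('top',b)):
    u=proj(c,s['tool_pos']+T.apply([0,0,.06]));u0=np.clip(np.array([int(k) for k in u])-60,0,[392,264])
    o.append(cv2.resize(im[u0[1]:u0[1]+120,u0[0]:u0[0]+120],(400,400),interpolation=cv2.INTER_CUBIC))
cv2.imwrite('pics/c7.png',np.hstack(o)[:,:,::-1])
```

```text
[-43.   32.9 -13.1 104.8  65.5 115.8 -55.6] [-0.16 -0.21 -0.3   0.12  0.31  0.23 -0.03] [ 0.15323218  0.51159436 -0.322353  ]
gauge x vs vertical deg 177.84631662797548 origin [0.5449175  0.16479337 0.46629228] tip [0.5778239  0.07043724 0.46253872]
```

View pics/c7.png

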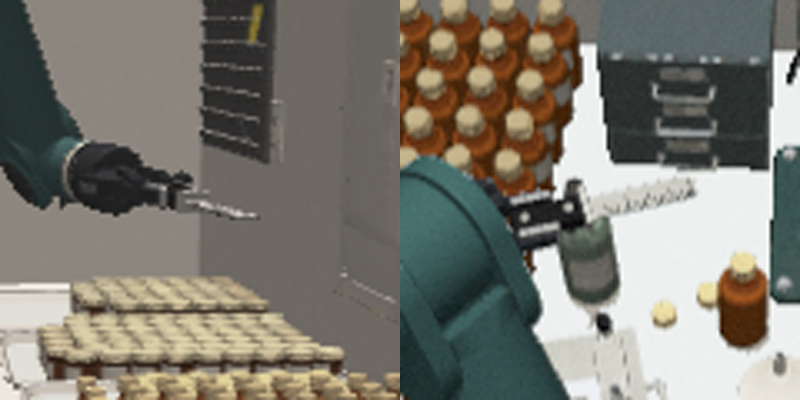

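The picture shows the gauge held level, with its graduated face up in the top view at about (640,200). It's well clear of everything, so I'm handing it in.

```bash
python3 -c "
from bench import manip
print(manip.job_done())"
```

```text
the job is handed in; nothing more can be done
None
```

The job is done and handed in at about 23 s of the 72 s allowed; the hand-in gives no verdict, so what follows are my own checks.

- **Cover:** I swung it by its knob to about 1.5 rad (1.15 was needed). A later picture showed the slot clear.
- **Dip:** I took the smaller gauge from the stand and lowered it through the slot. It seated at 19 N upward, with the tool at the same height (0.166 m) it had in the stand. Side forces stayed under 5 N.
- **Final hold:** By the tool pose, the blade is level within about 2°. The stop and blade tip are both about 0.46 m above the table. The last picture shows the graduated face up, with nothing touching the gauge.
- **Disagreement:** Fitted alone, the side camera put the stand about 20 mm off the top view in y and misread the tank's turn by a few degrees. I went by the top view and the combined fit. The no-force entry into the slot bore that out.
- **Not checked:** I did not re-measure the bystanders' positions. The measured tool forces showed no contact apart from gripping and seating the gauge.

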